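# Shut down the dry block heater and lift out its sample block

### The arm

A 6-joint arm with a two-finger parallel gripper is mounted at the origin on a cart in front of the work surface, level with it; the furniture and walls round the work are solid. World frame = base frame: x ahead of the robot, y to its left, z up, the work surface at z = 0. Lengths are in m, angles in degrees, forces in N, time in s.
With the tool pointing down it reaches from about 0.4 to 0.825 m from the base axis. Payload 7 kg.
Tool frame: the origin (TCP) lies midway between the tips of the shut fingers; the grasp point (between the pads) lies 19 mm behind it; z points along the fingers, y is the line along which they close (so a half turn about z gives the same grasp; the last joint's range is limited). The gripper opens to 88 mm and grips with 3 to 60 N. Pads are 19 mm wide; open, the fingers measure 130 mm over their backs; the gripper's body (78 mm by 193 mm) begins 47 mm behind the grasp point.
Start: joints at [86.637, 20.546, 0.682, 0, -70.136, -16.507], TCP at [0.229, 0.635, 0.227] pointing down, gripper open.
Joint ranges: [-176.03, 176.03], [-82.01, 121.73], [-58.28, 71.71], [-173.87, 95.51], [-174.79, -0.11], [-173.66, 173.66]. Speed limits (degrees/s): [136.94, 136.94, 172.46, 180, 180, 180].

### API

Orientations are given as a 3x3 rotation matrix whose columns are the frame's x, y, z axes.
In Python, from rig import robot gives the robot as it stands. Calls block until the motion is done:
- robot.goto(position, orientation): joint-space move of the TCP to a pose.
- robot.servo_line(position, ori=None, speed=0.15): straight line of the TCP; ori=None keeps the orientation; speed is the mean speed in m/s.
- robot.movej(angles): joint-space move.
- robot.move_gripper(opening): opening from 0.0 (shut) to 1.0 (fully open); the grip force is fixed at half the most; returns when the fingers have stopped.
- robot.dwell(seconds).
- robot.ik(position, orientation): joint angles nearest the present ones, or None.
- robot.grab_frame(name): name is "side" or "top"; returns (picture, depth): 400x640x3 uint8, red, green, blue; 400x640 float32, m along the optical axis (not along the pixel's ray), 0 where there is no reading.
- robot.camera_info(name): a dict with "vfov" (degrees; the focal length in pixels is half the picture's height over the tangent of half this angle, whatever the lens; pixels are square), "cx", "cy" (the principal point, pixels), "k1" (the pictures are not rectified: a ray, as slopes to the right and down, at radius r is drawn at 1 + k1 r^2 times it, then the intrinsics apply), "view" (4x4, takes a point from world to camera coordinates). Camera axes: x right, y down, z forward; pixel columns grow to the right and rows downward; lengths in m; the calibration is good to about 2 mm. A picture is of the moment at which its call begins. camera_info takes no time and is no camera call.
A pose or a line that the arm cannot do raises robot.Unreachable and nothing moves.
- robot.job_done(): hands the job in; it is judged then, once.
Readings, each from a call of its own:
- robot.read_t(): time.
- robot.read_qpos(): joint angles.
- robot.read_qvel(): joint speeds.
- robot.read_effort(): joint torques, N m.
- robot.read_position(): TCP position.
- robot.read_tcp_rot(): TCP orientation.
- robot.read_force(): force on the tool from outside, world axes, zero at the start.
- robot.read_ft_torque(): the same for the moment, N m.
- robot.read_grip_width(): opening from 0.0 (shut) to 1.0 (fully open).
- robot.read_finger_force(): force on a finger pad.
Only numpy, scipy, OpenCV 4.12 (cv2) and the standard library are available. Lean on these libraries where they do the work, as an engineer would, in place of code of your own. Each camera call takes 0.05 s, during which the arm holds its last target. There are 200 camera calls.

### The job

Shut down the white dry block heater by pressing three of its keys one at a time, letting each come out again: yellow (silence the alarm), then red (heater off), then green (standby), without pressing the grey arrow keys. Then lift the aluminium block with its four vials by its black handle straight up out of the well, and hold it level and still over the well with its underside at least six centimetres above the rim, so that a colleague can wipe the well out; after three seconds finish while still holding it there. Leave the bench timer, the small blue-capped vial and the blue-capped bottles standing near the heater where they are.

Things in the scene. Friction and masses are not known exactly. Their poses are not given: they have to be found in the camera images.
- heater: dry block heater, white housing, fixed, 220 x 170 x 80 mm; origin on the bench under the middle of its width, x runs from its front (console, toward the robot) to its back, y across, z up. Console: sloping face 17 deg from level, rising to the back, at x -0.117 to -0.045, with the row of keys; housing with the well at x -0.045 to 0.105, its rim 80 mm above the bench
- well (a point): centre of the well's mouth, level with the rim, 80 mm above the bench; the well is 88 mm (heater x) by 128 mm (y) and 40 mm deep, 2 mm wider than the block on each side
- key_yellow_top (a point): middle of the top face of the yellow key, silences the alarm; 18 x 18 mm, the leftmost (+y) of the five keys in the row; the point's z axis is the normal of the console's face, the key goes in along -z. It stands 8.5 mm proud of the face. Keys are 32 mm apart, centre to centre
- key_red_top (a point): middle of the top face of the red key, heater off; 18 x 18 mm, the second from the left of the five keys in the row; the point's z axis is the normal of the console's face, the key goes in along -z. It stands 8.5 mm proud of the face. Keys are 32 mm apart, centre to centre
- key_up_top (a point): middle of the top face of the grey up-arrow key, not to be pressed; 18 x 18 mm, the middle one of the five keys in the row; the point's z axis is the normal of the console's face, the key goes in along -z. It stands 8.5 mm proud of the face. Keys are 32 mm apart, centre to centre
- key_down_top (a point): middle of the top face of the grey down-arrow key, not to be pressed; 18 x 18 mm, the fourth from the left of the five keys in the row; the point's z axis is the normal of the console's face, the key goes in along -z. It stands 8.5 mm proud of the face. Keys are 32 mm apart, centre to centre
- key_green_top (a point): middle of the top face of the green key, standby; 18 x 18 mm, the rightmost (-y) of the five keys in the row; the point's z axis is the normal of the console's face, the key goes in along -z. It stands 8.5 mm proud of the face. Keys are 32 mm apart, centre to centre
- key_yellow (a joint): travel of the yellow key, m: 0 = out, 0.004 = fully in; sprung, 0.8 N to start, 4 N fully in; counts as pressed beyond 0.0026 and as released below 0.0012
- key_red (a joint): travel of the red key, m: 0 = out, 0.004 = fully in; sprung, 0.8 N to start, 4 N fully in; counts as pressed beyond 0.0026 and as released below 0.0012
- key_green (a joint): travel of the green key, m: 0 = out, 0.004 = fully in; sprung, 0.8 N to start, 4 N fully in; counts as pressed beyond 0.0026 and as released below 0.0012
- key_up (a joint): travel of the grey up-arrow key, m, same spring; must stay below 0.002
- key_down (a joint): travel of the grey down-arrow key, m, same spring; must stay below 0.002
- block: aluminium sample block, 84 mm (its x) x 124 mm (y) x 42 mm high, 0.45 to 0.65 kg without vials, loose in the well; origin at the centre of its underside (40 mm above the bench when seated), z up. Six bores 34 mm wide and 30 mm deep in two rows along y; a steel bail stands over it between the rows, its posts at y = -55 and +55 mm
- grip (a point): centre of the block's black handle grip: a bar along the block's y, 66 mm long, 14 mm thick (block x) and 16 mm high, 114 mm above the block's underside, straight above its centre; fingers close along the block's x. Vial caps under it reach 80 mm above the block's underside
- vial_amber_a: amber vial with black cap, 32 mm wide and 62 mm high, loose in a bore of the block; origin at the centre of its underside, 12 mm above the block's underside when seated
- vial_amber_b: amber vial with black cap, 32 mm wide and 62 mm high, loose in a bore of the block; origin at the centre of its underside, 12 mm above the block's underside when seated
- vial_white_a: white-capped vial, 30 mm wide and 68 mm high, loose in a bore of the block; origin at the centre of its underside, 12 mm above the block's underside when seated
- vial_white_b: white-capped vial, 30 mm wide and 68 mm high, loose in a bore of the block; origin at the centre of its underside, 12 mm above the block's underside when seated
- lab_timer: bench timer, 66 x 66 x 18 mm, lying loose on the bench to the left of the heater; bystander, origin under its centre
- vial_blue: small blue-capped vial, 24 mm wide, 52 mm high, standing loose left of the heater; bystander, origin under its centre
- blue_top: blue-capped bottle, 44 mm wide, 85 mm high, standing loose behind the heater; bystander, origin under its centre
Mind the look-alikes: they are no part of the job. Leave any pink look-alike of the vial_amber_a alone.

How it is judged (in metres and radians):
On the way, in this order (a step that is already met when the one before it is completed fails the run):
1. the yellow key is pressed alone, the block still seated in the well (value of joint key_yellow above 0.0026 m and value of joint each of key_red, key_green below 0.0012 m and z of block in the frame of heater below 0.046 m), for 0.05 s.
2. then the red key is pressed alone, yellow released, the block still seated (value of joint key_red above 0.0026 m and value of joint each of key_yellow, key_green below 0.0012 m and z of block in the frame of heater below 0.046 m), for 0.05 s.
3. then the green key is pressed alone, red released, the block still seated (value of joint key_green above 0.0026 m and value of joint each of key_yellow, key_red below 0.0012 m and z of block in the frame of heater below 0.046 m), for 0.05 s.
4. then the block hangs from the fingers over the well, clear of it, level and still, with its vials, for two seconds (z of block in the frame of heater above 0.135 m and horizontal distance between block and well below 0.04 m and angle between block's own z axis and vertical below 0.07 rad and linear speed of block below 0.02 m/s and angular speed of block below 0.15 rad/s and contact force between block and heater below 0.1 N and contact force between block and the fingers above 3 N and value of joint each of key_yellow, key_red, key_green below 0.0012 m and z of vial_amber_a in the frame of block between 0.007 and 0.018 m and horizontal distance between each of vial_amber_a, vial_amber_b, vial_white_a, vial_white_b and block below 0.055 m and z of vial_amber_b in the frame of block between 0.007 and 0.018 m and z of vial_white_a in the frame of block between 0.007 and 0.018 m and z of vial_white_b in the frame of block between 0.007 and 0.018 m), for 2 s.
At the end, for the whole second after the job is handed in: the robot still holds the block: underside at least 55 mm above the rim, centre within 40 mm of the well's in plan, within 4 degrees of level, still, clear of the heater, all four vials seated, the three keys out, bystanders within 20 mm of their places (all of step 4 and distance of each of lab_timer, vial_blue, blue_top from where it was at the start of the episode below 0.02 m); the arm keeps its last pose, push and grip.
It fails at once if a grey arrow key is pressed (value of joint any of key_up, key_down above 0.002 m).
It fails at once if the block is tipped by more than 14 degrees (angle between block's own z axis and vertical above 0.25 rad).
It fails at once if a bystander is moved by more than 20 mm or knocked over (distance of any of lab_timer, vial_blue, blue_top from where it was at the start of the episode above 0.02 m or angle between any of lab_timer, vial_blue, blue_top's own z axis and vertical above 0.5 rad).
It also fails if it takes over 64 s, if anything falls off the work surface, if the arm or the gripper's body presses on something with over 40 N, if the wrist force passes 120 N, or if a joint passes its speed limit or range.

## Working session

There is one attempt and no reset: what is moved stays moved. The work goes in short steps, each a Python script; the robot and the scene stay as the last script left them, time stands still between calls to the robot, and variables do not carry over. Pictures are saved under pics/ and viewed, at most 10 in all, crops included, and the job is handed in when it is done.

```bash
ls; mkdir -p pics
cat > h.py <<'E'
import numpy as np, cv2
from rig import robot
def cam(n):
    c=robot.camera_info(n); f=200/np.tan(np.radians(c["vfov"])/2)
    K=np.array([[f,0,c["cx"]],[0,f,c["cy"]],[0,0,1]]); return c,K,np.array(c["view"])
def rays(n,uv):
    c,K,V=cam(n); p=cv2.undistortPoints(np.float64(uv).reshape(-1,1,2),K,np.array([c["k1"],0,0,0,0.]))[:,0]
    d=np.c_[p,np.ones(len(p))]; R=V[:3,:3]; return -R.T@V[:3,3], d@R   # d has unit depth
def at_depth(n,uv,z): o,d=rays(n,uv); return o+d*np.asarray(z).reshape(-1,1)
def at_plane(n,uv,h): o,d=rays(n,uv); return o+d*((h-o[2])/d[:,2:])
def cloud(n,D):
    v,u=np.mgrid[0:400,0:640]; return at_depth(n,np.c_[u.ravel(),v.ravel()],D.ravel()).reshape(400,640,3)
E
python3 - <<'E'
from h import *
for n in("side","top"):
    im,D=robot.grab_frame(n); cv2.imwrite(f"pics/{n}0.png",im[:,:,::-1]); np.savez(f"{n}0.npz",im=im,D=D)
    c=cam(n); o,d=rays(n,[[320,200]]); print(n,{k:c[0][k] for k in("vfov","cx","cy","k1")},o,d)
print(robot.read_t(),robot.read_tcp_rot())
E
```

```text
pics
side {'vfov': 44.70942077690741, 'cx': 320.35768855936055, 'cy': 198.94656952270898, 'k1': -0.07050201827931062} [0.39979164 0.50491281 0.78673781] [[ 0.14630588 -0.72471702 -0.67333875]]
top {'vfov': 52.356050356078, 'cx': 318.7486636301806, 'cy': 197.17007202465345, 'k1': -0.019258286583282658} [ 0.35713052 -0.23434146  0.97983638] [[ 0.21623332 -0.00111882 -0.9763707 ]]
0.1 [[ 9.40432289e-01 -3.39980843e-01 -3.68138528e-04]
 [-3.39981017e-01 -9.40431250e-01 -1.40391033e-03]
 [ 1.31093643e-04  1.44544272e-03 -9.99998947e-01]]
```

View pics/side0.png

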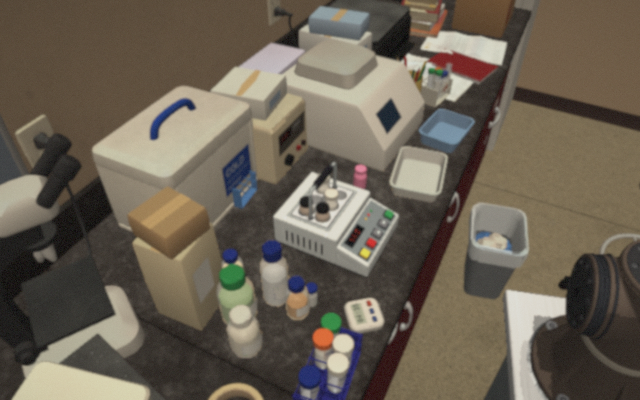

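View pics/top0.png

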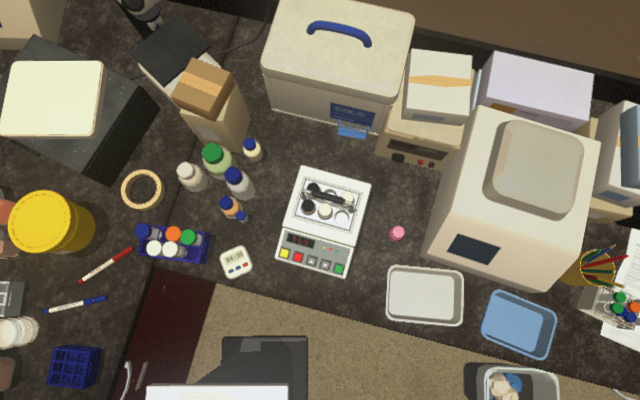

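Side: heater at about (335,225), keys from yellow (367,254) to green (390,214), pink look-alike vial (360,175). Top: heater at (325,222), keys yellow (284,254), red (298,258), grey (311,262) and (325,266), green (338,269); handle near (328,190); timer (236,262), small blue vial (242,217). Other things that could be confused with the targets are the pink vial (398,232) and the timer's coloured buttons (236,265).

```bash
cat > meas.py <<'E'
from h import *
def keys(n,im,D,box):
    hsv=cv2.cvtColor(im,cv2.COLOR_RGB2HSV); x0,y0,x1,y1=box; out={}
    for k,lo,hi in(("y",(20,120,120),(35,255,255)),("r",(0,130,110),(9,255,255)),("g",(50,90,60),(85,255,255))):
        m=cv2.inRange(hsv,lo,hi); M=np.zeros_like(m); M[y0:y1,x0:x1]=m[y0:y1,x0:x1]
        N,L,S,C=cv2.connectedComponentsWithStats(M)
        for i in range(1,N):
            if S[i,4]>=12: print(n,k,C[i].round(1),S[i,2:],"depthpt",at_depth(n,[C[i]],np.median(D[L==i]))[0].round(4)); out.setdefault(k,[]).append((S[i,4],C[i]))
    return {k:max(v,key=lambda t:t[0])[1] for k,v in out.items()}
def tri(a,b):
    o1,d1=rays("side",[a]);o2,d2=rays("top",[b]);d1=d1[0];d2=d2[0]
    s=np.linalg.lstsq(np.c_[d1,-d2],o2-o1,rcond=None)[0]; p,q=o1+s[0]*d1,o2+s[1]*d2
    return (p+q)/2,np.linalg.norm(p-q)
E
python3 - <<'E'
from meas import *
P={}
for n,b in(("side",(335,195,410,275)),("top",(274,225,352,280))):
    z=np.load(n+"0.npz"); P[n]=keys(n,z["im"],z["D"],b)
for k in "yrg": print(k,tri(P["side"][k],P["top"][k]))
z=np.load("top0.npz");c=cloud("top",z["D"]);s=np.load("side0.npz")
a=z["im"][160:285,265:385]; b=s["im"][150:275,265:405]
a=cv2.resize(a,None,fx=3.3,fy=3.3,interpolation=2);b=cv2.resize(b,(int(140*412/125),a.shape[0]),interpolation=2)
cv2.imwrite("pics/crop.png",cv2.resize(np.hstack([a,b])[:,:,::-1],(800,int(412*800/(a.shape[1]+b.shape[1])))))
# housing top
reg=np.zeros((400,640),bool);reg[160:250,270:385]=1
m=reg&(abs(c[...,2]-.08)<.006)&(z["im"].min(2)>150)
r=cv2.minAreaRect(c[m][:,:2].astype(np.float32)); print("housing z",np.median(c[m][:,2]),r)
m=reg&(c[...,2]>.135)
q=c[m]; print("grip",m.sum(),q.mean(0),q.max(0),q.min(0)); 
cs=cloud("side",s["D"]);ms=np.zeros((400,640),bool);ms[150:230,270:350]=1
ms&=(cs[...,2]>.135)&(cs[...,0]>q[:,0].min()-.05)&(cs[...,0]<q[:,0].max()+.05); print(ms.sum(),cs[ms].mean(0),cs[ms].max(0),cs[ms].min(0))
E
```

```text
side y [364.4 253.2] [10 10 72] depthpt [ 0.4405 -0.1484  0.052 ]
side r [370.8 242.7] [10 10 64] depthpt [ 0.4315 -0.1785  0.0531]
side g [388.4 214.3] [ 8  8 49] depthpt [ 0.4044 -0.2696  0.0529]
top y [284.1 252.8] [ 9 10 69] depthpt [ 0.4402 -0.1533  0.0553]
top r [297.5 256.8] [10  9 65] depthpt [ 0.4309 -0.1836  0.0557]
top g [338.2 268.7] [ 9  9 63] depthpt [ 0.4038 -0.2751  0.0556]
y (array([ 0.44085572, -0.15259   ,  0.047322  ]), np.float64(0.00012927405856488072))
r (array([ 0.43159987, -0.1832063 ,  0.04805281]), np.float64(0.00013831023734585648))
g (array([ 0.40430341, -0.27549435,  0.04725585]), np.float64(0.0002607795158016012))
housing z 0.08104522622946081 ((0.5461369156837463, -0.2504171133041382), (0.16872918605804443, 0.15069855749607086), 73.702880859375)
grip 365 [ 0.52459297 -0.24867491  0.24720822] [ 0.56462584 -0.19491683  0.97983638] [ 0.35713052 -0.30615255  0.13658082]
323 [ 0.53215722 -0.17107597  0.21635942] [0.56383029 0.50491281 0.78673781] [ 0.39979164 -0.30270747  0.1360883 ]
```

View pics/crop.png

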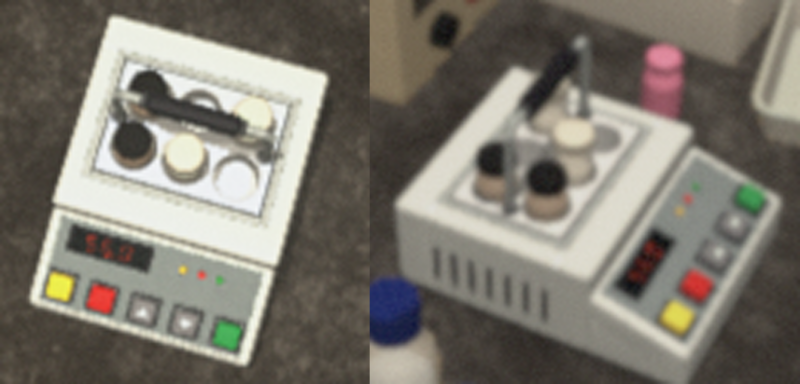

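Run:
```python
from meas import *
hx=np.array([.958,-.286,0]);hy=np.array([.286,.958,0])
G={}
for n,(x0,y0,x1,y1) in(("top",(290,160,370,230)),("side",(290,150,350,225))):
    z=np.load(n+"0.npz");c=cloud(n,z["D"]);m=np.zeros((400,640),bool);m[y0:y1,x0:x1]=1
    im=z["im"]; m&=(z["D"]>0)&(c[...,2]>.14)&(im.max(2)<75)
    N,L,S,C=cv2.connectedComponentsWithStats(m.astype(np.uint8)); i=1+np.argmax(S[1:,4]); m=L==i
    q=c[m]; print(n,S[i],C[i],"mean",q.mean(0),"ztop95",np.percentile(q[:,2],[5,50,95]))
    r=cv2.minAreaRect(np.argwhere(m)[:,::-1].astype(np.float32)); print(r); G[n]=r[0]
    p=np.percentile(q@hy,[2,98]);s=np.percentile(q@hx,[2,98]); print("y ext",p,p.mean(),"x ext",s,s.mean())
g,e=tri(G["side"],G["top"]); print("tri grip",g,e, g@hx,g@hy)
hc=np.array([.5461,-.2504,.08]); print("housing",hc@hx,hc@hy)
# block bounds: dark well gap -> key tilt ik check
t=np.radians(17); nrm=-hx*np.sin(t)+np.array([0,0,np.cos(t)])
Z=-nrm; Y=hx*np.cos(t)+np.array([0,0,np.sin(t)])
for sg in(1,-1):
    R=np.c_[np.cross(sg*Y,Z),sg*Y,Z]; Rv=np.c_[np.cross(sg*hx,[0,0,-1]),sg*hx,[0,0,-1]]
    for p in([.4405,-.153,.05],[.4313,-.1834,.05],[.404,-.275,.05]):
        print(sg,[None if v is None else np.round(v,0) for v in(robot.ik(p,R),robot.ik(np.array(p)+.03*nrm,R))])
    for zz in(.135,.22,.24): print("v",robot.ik([.546,-.25,zz],Rv))
```

```text
top [312 190  32  14 178] [326.75842697 196.47752809] mean [ 0.54555411 -0.24923949  0.16222424] ztop95 [0.15910033 0.16232848 0.16518843]
((327.0984802246094, 196.52590942382812), (32.52424240112305, 6.565926551818848), 14.743562698364258)
y ext [-0.11476632 -0.05212409] -0.0834452065561446 x ext [0.58808119 0.60006911] 0.5940751470023402
side [315 164  19  24 168] [323.81547619 174.75      ] mean [ 0.54379557 -0.24770986  0.15862727] ztop95 [0.15186172 0.15988772 0.16187606]
((322.8584289550781, 175.37612915039062), (7.8079833984375, 25.211320877075195), 41.18592834472656)
y ext [-0.11265695 -0.04813893] -0.08039794112204746 x ext [0.58752197 0.59991534] 0.593718657775649
tri grip [ 0.54677133 -0.25011432  0.15452238] 0.0008553400156533085 0.5953396293131654 -0.08323291967903798
housing 0.5947781999999999 -0.08369859999999998
1 [None, None]
1 [None, None]
1 [array([-10.,   7., -52.,   8., -14., 165.]), array([ -9.,   3., -50.,   6., -20., 167.])]
v [ -5.97562921  17.82899651 -16.0555587    0.         -56.11544479
 169.35323307]
v [ -5.97562921  13.84135278  -9.66263516   0.         -66.49601206
 169.35323307]
v [ -5.97562921  13.1103178   -7.96105248   0.         -68.92862972
 169.35323307]
-1 [None, None]
-1 [None, None]
-1 [array([-10.,   7., -52.,   8., -14., -15.]), array([ -9.,   3., -50.,   6., -20., -13.])]
v [ -5.97562921  17.82899651 -16.0555587    0.         -56.11544479
 -10.64676693]
v [ -5.97562921  13.84135278  -9.66263516   0.         -66.49601206
 -10.64676693]
v [ -5.97562921  13.1103178   -7.96105248   0.         -68.92862972
 -10.64676693]
```

```bash
cat >> meas.py <<'E'
hx=np.array([.958,-.286,0]);hx/=np.linalg.norm(hx);hy=np.cross([0,0,1],hx)
KEY=dict(y=np.array([.4405,-.153,.052]),r=np.array([.4313,-.1834,.052]),g=np.array([.404,-.2753,.052]))
def rot(tilt):
    t=np.radians(tilt); Z=np.array([0,0,-1])*np.cos(t)+hx*np.sin(t); Y=-(hx*np.cos(t)+np.array([0,0,1])*np.sin(t))
    return np.c_[np.cross(Y,Z),Y,Z]
E
python3 - <<'E'
from meas import *
for k in "yrg":
  for off in(0,-.008):
    print(k,off,[(t,tuple(h for h in(0,.03,.08) if robot.ik(KEY[k]+off*hx+h*np.array([0,0,1]),rot(t)) is not None)) for t in range(0,18,2)])
E
```

```text
y 0 [(0, (0, 0.03, 0.08)), (2, (0, 0.03, 0.08)), (4, (0, 0.03, 0.08)), (6, (0, 0.03, 0.08)), (8, (0, 0.03, 0.08)), (10, (0, 0.03, 0.08)), (12, (0, 0.03, 0.08)), (14, (0, 0.03, 0.08)), (16, (0.03, 0.08))]
y -0.008 [(0, (0, 0.03, 0.08)), (2, (0, 0.03, 0.08)), (4, (0, 0.03, 0.08)), (6, (0, 0.03, 0.08)), (8, (0, 0.03, 0.08)), (10, (0, 0.03, 0.08)), (12, (0, 0.03, 0.08)), (14, (0.03, 0.08)), (16, (0.03, 0.08))]
r 0 [(0, (0, 0.03, 0.08)), (2, (0, 0.03, 0.08)), (4, (0, 0.03, 0.08)), (6, (0, 0.03, 0.08)), (8, (0, 0.03, 0.08)), (10, (0, 0.03, 0.08)), (12, (0, 0.03, 0.08)), (14, (0, 0.03, 0.08)), (16, (0.03, 0.08))]
r -0.008 [(0, (0, 0.03, 0.08)), (2, (0, 0.03, 0.08)), (4, (0, 0.03, 0.08)), (6, (0, 0.03, 0.08)), (8, (0, 0.03, 0.08)), (10, (0, 0.03, 0.08)), (12, (0, 0.03, 0.08)), (14, (0, 0.03, 0.08)), (16, (0.03, 0.08))]
g 0 [(0, (0, 0.03, 0.08)), (2, (0, 0.03, 0.08)), (4, (0, 0.03, 0.08)), (6, (0, 0.03, 0.08)), (8, (0, 0.03, 0.08)), (10, (0, 0.03, 0.08)), (12, (0, 0.03, 0.08)), (14, (0, 0.03, 0.08)), (16, (0, 0.03, 0.08))]
g -0.008 [(0, (0, 0.03, 0.08)), (2, (0, 0.03, 0.08)), (4, (0, 0.03, 0.08)), (6, (0, 0.03, 0.08)), (8, (0, 0.03, 0.08)), (10, (0, 0.03, 0.08)), (12, (0, 0.03, 0.08)), (14, (0, 0.03, 0.08)), (16, (0, 0.03, 0.08))]
```

Run:
```python
from meas import *
z=np.load("top0.npz");c=cloud("top",z["D"]);ok=z["D"]>0
r=np.hypot(c[...,0],c[...,1]); az=np.degrees(np.arctan2(c[...,1],c[...,0]))
for a in range(-40,100,10):
    print(a,[round(float(np.percentile(c[...,2][m],99.5)),3) if (m:=ok&(az>=a)&(az<a+10)&(r>=q)&(r<q+.1)).sum()>20 else None for q in(.3,.4,.5,.6,.7,.8)])
R=rot(0); print(robot.ik([.22,.42,.26],robot.read_tcp_rot()), robot.ik(KEY['y']+[0,0,.2],rot(10)))
```

```text
-40 [0.004, 0.059, 0.085, 0.084, 0.165, 0.224]
-30 [0.005, 0.06, 0.164, 0.164, 0.166, 0.23]
-20 [0.005, 0.059, 0.151, 0.113, 0.005, 0.231]
-10 [0.02, 0.022, 0.153, 0.248, 0.254, 0.232]
0 [0.006, 0.108, 0.051, 0.128, 0.255, 0.403]
10 [-0.888, 0.109, 0.108, 0.028, 0.175, 0.176]
20 [0.005, 0.061, 0.043, 0.146, 0.177, 0.177]
30 [0.005, 0.015, 0.128, 0.129, 0.173, 0.177]
40 [0.037, 0.017, 0.127, 0.128, 0.102, 0.017]
50 [0.054, 0.08, 0.079, 0.061, None, None]
60 [0.054, 0.074, 0.078, None, None, None]
70 [0.004, 0.041, 0.006, None, None, None]
80 [-0.296, None, None, None, None, None]
90 [-0.772, None, None, None, None, None]
[ 8.62019814e+01 -4.85523627e-03 -2.04983458e+01 -1.67713597e-02
 -6.95881689e+01 -1.60718441e+01] [  8.90288145  -7.5471282  -31.26796515   5.09906347 -57.34154718
 -27.94261419]
```

```bash
cat > press.py <<'E'
from meas import *
import sys
n=-hx*np.sin(np.radians(17))+np.array([0,0,np.cos(np.radians(17))])
R=rot(10)
def press(k,d0=.012,zt=None):
    base=KEY[k]-.004*hx
    robot.servo_line(base+.03*n,R,speed=.15)
    robot.servo_line(base+d0*n,R,speed=.05); robot.dwell(.2)
    f0=np.array(robot.read_force()); log=[]; c=None; d=d0
    while d>-.016:
        d-=.001; robot.servo_line(base+d*n,R,speed=.02)
        f=(np.array(robot.read_force())-f0)@n; log.append((round(d*1e3,1),round(float(f),2)))
        if f>4.5: break
    robot.dwell(.2); print(k,robot.read_t(),log,robot.read_position()-base@np.eye(3),((np.array(robot.read_force())-f0)).round(2))
    robot.servo_line(base+.03*n,R,speed=.1)
E
python3 - <<'E'
from press import *
robot.move_gripper(0.0)
robot.goto([.18,.44,.26],robot.read_tcp_rot())
robot.goto(KEY['y']+[0,0,.2],R); robot.goto(KEY['y']-.004*hx+.03*n,R)
print(robot.read_t(),robot.read_position()-(KEY['y']-.004*hx+.03*n))
press('y')
for c in("side","top"):
    im,D=robot.grab_frame(c); np.savez(c+"1.npz",im=im,D=D)
s=np.load("side1.npz")["im"][140:290,250:450]; cv2.imwrite("pics/y.png",cv2.resize(s,(800,600),interpolation=2)[:,:,::-1])
E
```

```text
5.375 [0.00140994 0.00039626 0.0009632 ]
y 9.7833 [(11.0, -0.36), (10.0, 0.59), (9.0, 0.34), (8.0, 0.27), (7.0, -0.2), (6.0, -0.25), (5.0, 0.91), (4.0, -0.08), (3.0, 0.53), (2.0, 1.52), (1.0, 2.44), (-0.0, 3.85), (-1.0, 5.4)] [ 3.44502130e-04 -9.40377200e-05 -8.87021767e-04] [-2.45  1.32  4.9 ]
```

View pics/y.png

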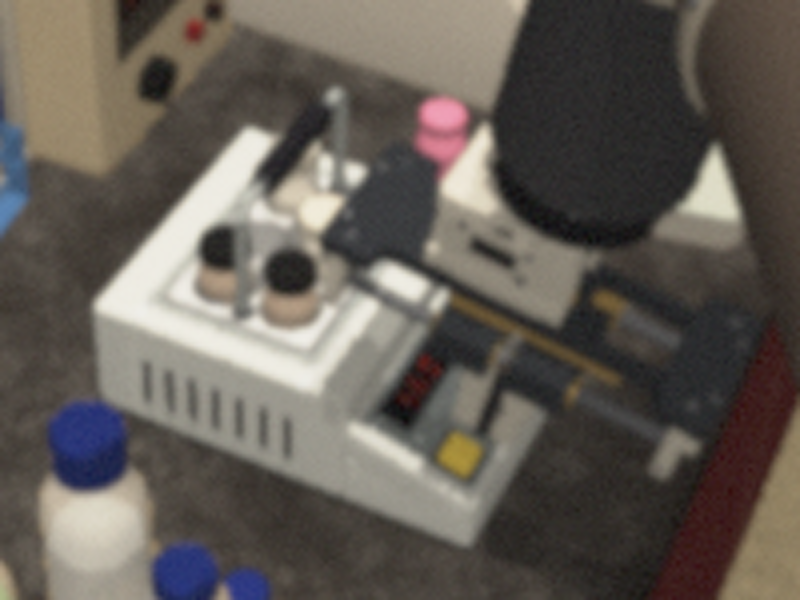

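The picture shows yellow at (460,453), out again, and the fingertip (487,425) raised above it. The press force rose from contact at about d=3 mm to 5.4 N at -1 mm, so the key was fully in. Next are red and green.

```bash
sed -i 's/f>4.5/f>5.0/' press.py
python3 - <<'E'
from press import *
press('r',.007); press('g',.007)
p=np.array(robot.read_position()); robot.servo_line(p+[0,0,.15]-.02*hx,R,speed=.25)
robot.move_gripper(1.0)
for c in("side","top"):
    im,D=robot.grab_frame(c); np.savez(c+"2.npz",im=im,D=D)
print(robot.read_t(),robot.read_position(),robot.ik([.546,-.2497,.137],rot(0)))
c=np.load("top2.npz");im=c["im"][140:290,230:430];s=np.load("side2.npz")["im"][140:290,250:450]
cv2.imwrite("pics/b.png",cv2.resize(np.hstack([im,s]),(800,300),interpolation=2)[:,:,::-1])
E
```

```text
r 13.9583 [(6.0, -0.27), (5.0, -0.39), (4.0, -0.88), (3.0, 0.78), (2.0, 1.57), (1.0, 2.1), (0.0, 3.36), (-1.0, 3.98), (-2.0, 15.93)] [ 0.00054347 -0.00018757 -0.00138894] [-5.4   2.66 14.87]
g 18.475 [(6.0, -0.84), (5.0, -0.89), (4.0, -0.49), (3.0, 1.47), (2.0, 1.85), (1.0, 1.9), (0.0, 2.22), (-1.0, 4.78), (-2.0, 15.64)] [ 0.0005234  -0.00022405 -0.00133835] [-4.58  3.63 13.36]
21.2417 [ 0.37263462 -0.26587827  0.23050164] [ -5.94558353  17.70801774 -15.93683793   0.         -56.35514433
 -10.67681261]
```

View pics/b.png

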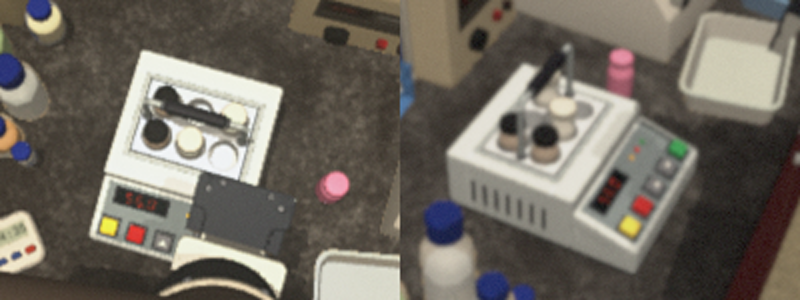

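All three presses bottomed out. The picture shows the keys out again, with the block and its handle (185,110 left; 548,72 right) untouched. Now the grasp.

Run:
```python
from meas import *
G=np.array([.546,-.250,0])+.002*hy; R=rot(0)
robot.goto(G+[0,0,.235],R); robot.dwell(.2)
f0=np.array(robot.read_force())
robot.servo_line(G+[0,0,.137],R,speed=.1); robot.dwell(.3)
print(robot.read_t(),robot.read_position()-G,(np.array(robot.read_force())-f0).round(2),robot.read_grip_width())
robot.move_gripper(0.0); robot.dwell(.2)
print(robot.read_t(),robot.read_grip_width()*88,robot.read_finger_force(),(np.array(robot.read_force())-f0).round(2),np.round(robot.read_ft_torque(),2))
for c in("side","top"):
    im,D=robot.grab_frame(c); np.savez(c+"3.npz",im=im,D=D)
s=np.load("side3.npz")["im"][120:270,240:440]; cv2.imwrite("pics/g.png",cv2.resize(s,(640,480),interpolation=2)[:,:,::-1])
```

```text
23.6167 [ 1.44829924e-04 -4.06281011e-06  1.37358372e-01] [-0.41 -0.5  -0.28] 1.0016117724584321
24.9667 14.081603434858552 29.99855875968933 [ 1.76 -0.67 -1.16] [ 0.05 -0.7  -0.  ]
```

View pics/g.png

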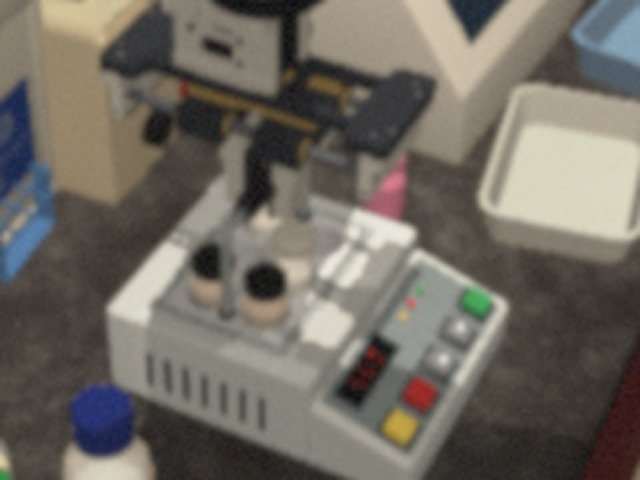

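The fingers hold the bar: 14.1 mm width matches the bar, at 30 N. Lifting.

Run:
```python
from meas import *
p=np.array(robot.read_position())
for dz,v in((.01,.02),(.045,.04),(.115,.04)):
    robot.servo_line(p+[0,0,dz],speed=v); print(robot.read_t(),robot.read_position()[2],np.round(robot.read_force(),1),np.round(robot.read_ft_torque(),2),robot.read_grip_width()*88)
robot.dwell(.5)
for c in("side","top"):
    im,D=robot.grab_frame(c); np.savez(c+"4.npz",im=im,D=D)
s=np.load("side4.npz")["im"][100:275,230:440]; t=np.load("top4.npz")["im"][130:305,220:430]
cv2.imwrite("pics/l.png",cv2.resize(np.hstack([t,s]),(800,333),interpolation=2)[:,:,::-1])
```

```text
25.7167 0.14692840160081938 [ 0.8 -0.8 -5.7] [ 0.05 -0.05  0.  ] 13.876219825769697
26.7417 0.18170629421116966 [ 0.7  0.4 -6.9] [ 0.08 -0.12  0.02] 13.920247915909908
28.6417 0.25180700106853215 [-0.5 -0.6 -6.4] [ 0.09 -0.08  0.01] 13.855538050770576
```

View pics/l.png

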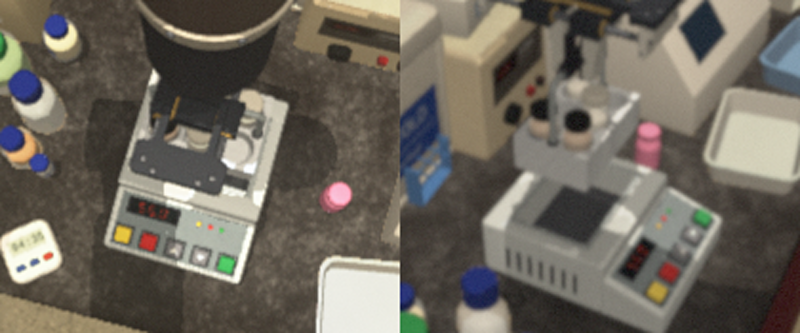

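The right half shows the block hanging at (575,135) over the dark open well (575,210), vials seated. I'll check height and level from the depth image, hold, then hand in.

Run:
```python
from meas import *
robot.dwell(3.2)
im,D=robot.grab_frame("side");c=cloud("side",D)
m=np.zeros((400,640),bool);m[120:200,285:360]=1
m&=(D>0)&(abs(c[...,2]-.197)<.014)&(im.min(2)>90)
q=c[m]; k=np.ones(len(q),bool)
for _ in range(6):
    A=np.c_[q@hx-.595,q@hy+.083,np.ones(len(q))]; s=np.linalg.lstsq(A[k],q[k,2],rcond=None)[0]; r=abs(A@s-q[:,2]); k=r<max(.002,1.5*np.median(r))
print(k.sum(),"slopes deg",np.degrees(s[:2]),"top z",s[2],"mean",q[k].mean(0),np.ptp(A[k],axis=0))
print(robot.read_t(),robot.read_finger_force(),np.round(robot.read_ft_torque(),2),np.abs(robot.read_qvel()).max())
```

```text
704 slopes deg [0.46495615 0.0758076 ] top z 0.195699671989335 mean [ 0.54067599 -0.23113407  0.19562684] [0.08538204 0.12549554 0.        ]
32.4917 29.997904300689697 [ 0.09 -0.06  0.  ] 0.1022703114130272
```

```bash
python3 -c "
from rig import robot
print(robot.job_done())"
```

```text
the job is handed in; nothing more can be done
None
```

I pressed yellow, red and green in that order, and each came out again. The block was then lifted by its handle and held still over the well for over three seconds: underside about 74 mm above the rim, within 0.5° of level, vials looking seated. The job was handed in at about 32.5 s, and no verdict was reported back.

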